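# Line up the torch burner heads by size

## Task

Line up the four torch burner heads on the four black round pads of the storage strip, one to a pad, in order of size: the biggest on the pad next to the tall post, then getting smaller towards the low stub at the other end. Leave each standing upright as it is now, mouth down, centred on its pad, and do not tip any of them over on the way.

Things in the scene. Friction and masses are not known exactly. Their poses are not given: they have to be found in the camera images.
- burner_22: smallest torch burner head, loose, standing mouth down: copper bell 22 mm across with straight sides up to 25 mm, then a cone to a narrow brass neck; 40 mm tall overall. Origin at the centre of its underside (its mouth), z up. Round, so its yaw does not matter.
- burner_30: second smallest torch burner head, loose, standing mouth down: copper bell 30 mm across with straight sides up to 31 mm, then a cone to a narrow brass neck; 50 mm tall overall. Origin at the centre of its underside (its mouth), z up. Round, so its yaw does not matter.
- burner_40: second biggest torch burner head, loose, standing mouth down: copper bell 40 mm across with straight sides up to 38 mm, then a cone to a narrow brass neck; 62 mm tall overall. Origin at the centre of its underside (its mouth), z up. Round, so its yaw does not matter.
- burner_52: biggest torch burner head, loose, standing mouth down: copper bell 52 mm across with straight sides up to 47 mm, then a cone to a narrow brass neck; 76 mm tall overall. Origin at the centre of its underside (its mouth), z up. Round, so its yaw does not matter.
- pad_1: black round rubber pad, 64 mm across, fixed on the low aluminium storage strip (84 mm wide, 410 mm long, 8 mm thick, lying on the table; centred on the row of pads); next to pad_2. The four pads are alike, 74 mm apart in one straight row along their y axis, numbered along +y; they stand 2 mm above the strip. Origin at the centre of the top face, 10 mm above the table.
- pad_2: black round rubber pad, 64 mm across, fixed on the low aluminium storage strip (84 mm wide, 410 mm long, 8 mm thick, lying on the table; centred on the row of pads); next to pad_1 and pad_3. The four pads are alike, 74 mm apart in one straight row along their y axis, numbered along +y; they stand 2 mm above the strip. Origin at the centre of the top face, 10 mm above the table.
- pad_3: black round rubber pad, 64 mm across, fixed on the low aluminium storage strip (84 mm wide, 410 mm long, 8 mm thick, lying on the table; centred on the row of pads); next to pad_2 and pad_4. The four pads are alike, 74 mm apart in one straight row along their y axis, numbered along +y; they stand 2 mm above the strip. Origin at the centre of the top face, 10 mm above the table.
- pad_4: black round rubber pad, 64 mm across, fixed on the low aluminium storage strip (84 mm wide, 410 mm long, 8 mm thick, lying on the table; centred on the row of pads); next to pad_3. The four pads are alike, 74 mm apart in one straight row along their y axis, numbered along +y; they stand 2 mm above the strip. Origin at the centre of the top face, 10 mm above the table.
- tall_post: upright aluminium post with black ball on top, 16 mm thick (ball 22 mm), 70 mm tall, fixed at one end of the strip, 71 mm beyond the end pad, in line with the row; it may be at the pad_1 end or the pad_4 end. Origin at its foot, on the strip.
- low_stub: low aluminium stub, 16 mm across, 10 mm tall, fixed at the other end of the strip, 71 mm beyond the end pad. Origin at its foot, on the strip.

How it is judged (in metres and radians):
At the end, for the whole second after the job is handed in: Each burner head stands upright (within 0.12 rad), at rest, mouth down on its own pad (base within 5 mm above and 4 mm below the pad's top), its axis within 12 mm of the pad's centre: the biggest on the pad next to the tall post, then in falling size to the smallest next to the low stub (((horizontal distance between tall_post and pad_1 below 0.11 m and horizontal distance between burner_52 and pad_1 below 0.012 m and z of burner_52 in the frame of pad_1 between -0.004 and 0.005 m and horizontal distance between burner_40 and pad_2 below 0.012 m and z of burner_40 in the frame of pad_2 between -0.004 and 0.005 m and horizontal distance between burner_30 and pad_3 below 0.012 m and z of burner_30 in the frame of pad_3 between -0.004 and 0.005 m and horizontal distance between burner_22 and pad_4 below 0.012 m and z of burner_22 in the frame of pad_4 between -0.004 and 0.005 m) or (horizontal distance between tall_post and pad_4 below 0.11 m and horizontal distance between burner_52 and pad_4 below 0.012 m and z of burner_52 in the frame of pad_4 between -0.004 and 0.005 m and horizontal distance between burner_40 and pad_3 below 0.012 m and z of burner_40 in the frame of pad_3 between -0.004 and 0.005 m and horizontal distance between burner_30 and pad_2 below 0.012 m and z of burner_30 in the frame of pad_2 between -0.004 and 0.005 m and horizontal distance between burner_22 and pad_1 below 0.012 m and z of burner_22 in the frame of pad_1 between -0.004 and 0.005 m)) and angle between each of burner_22, burner_30, burner_40, burner_52's own z axis and vertical below 0.12 rad and linear speed of each of burner_22, burner_30, burner_40, burner_52 below 0.02 m/s and angular speed of each of burner_22, burner_30, burner_40, burner_52 below 0.2 rad/s); the robot touches nothing.
It fails at once if a burner head is tipped over (leans more than 1 rad) (angle between any of burner_22, burner_30, burner_40, burner_52's own z axis and vertical above 1 rad).
It also fails if it takes over 102 s, if anything falls off the work surface, if the arm or the gripper's body presses on something with over 40 N, if the wrist force passes 120 N, or if a joint passes its speed limit or range.

## Robot

A 6-joint arm with a two-finger parallel gripper is mounted at the origin on the work surface. World frame = base frame: x ahead of the robot, y to its left, z up, the work surface at z = 0. Lengths are in mm, angles in rad, forces in N, time in s.
With the tool pointing down it reaches from about 350 to 875 mm from the base axis. Payload 4.2 kg.
Tool frame: the origin (TCP) lies midway between the tips of the shut fingers; the grasp point (between the pads) lies 19 mm behind it; z points along the fingers, y is the line along which they close (so a half turn about z gives the same grasp; the last joint's range is limited). The gripper opens to 85 mm and grips with 20 to 120 N. Pads are 22 mm wide; open, the fingers measure 114 mm over their backs; the gripper's body (76 mm by 85 mm) begins 54 mm behind the grasp point. The pads swing forward as they close: fully open they stand 13 mm farther back than shut.
Start: joints at [-0.934, 0.385, 0.008, 0, -1.194, -0.259], TCP at [230.561, -580.896, 231.312] pointing down, gripper open.
Joint ranges: [-3.14, 3.14], [-1.21, 2.06], [-1.07, 1.41], [-3.16, 2.05], [-2.99, -0.16], [-3.1, 3.1]. Speed limits (rad/s): [2.79, 2.79, 3.14, 3.14, 3.14, 3.14].

## Interface

Orientations are given as a unit quaternion [x, y, z, w].
In Python, from bench import read_state, get_image, job_done gives the robot as it stands.
- The arm moves only by the shell command python3 -m jog 'ROWS'. ROWS is JSON, a list of rows, each a list of 3 entries, a list of its own where there are three numbers: the shift along the world's x, y, z scaled (see below), then the turn, a rotation vector about the world's x, y, z scaled (see below), then the gripper's target within -1 to 1 (shut at 1, half-way at 0, fully open at -1). In form: [[[x, y, z], [wx, wy, wz], claw], ...]. A call has 1 to 20 rows; each row is the pose to reach, as a shift and turn from the pose commanded when the call began; what a row does not reach only later rows make up. The controller multiplies each number of a shift by 10 cm and each number of a turn by 120 degrees. A row lasts 1/10 s, in which the tool goes at most 50 mm and 8.59 degrees, less where a joint would pass 70% of its speed; a pose out of reach is approached as far as the arm can. A call with a number of a shift or a turn outside -1 to 1 is refused whole. A call with a gripper value outside its range is refused whole. The fingers move at their own pace and stop on an object; the grip force is fixed at half the most. Time passes only in rows, so rows that repeat a pose let the fingers close. It gives the time, the measured TCP pose, the force, the opening and the grip force at its end, in the units of the state.
- read_state(): the state, without advancing time (a new reading comes with each control period).
- get_image(name): name is "scene" or "top" or "wrist"; returns a dict with "frame" (480x640x3 uint8, red, green, blue), "range_z" (480x640 float32, mm along the optical axis (not along the pixel's ray), 0 where there is no reading), "fx", "fy", "cx", "cy" (pixels), "R" (3x3) and "t" (3): a world point X has camera coordinates R X + t. Camera axes: x right, y down, z forward; pixel columns grow to the right and rows downward; lengths in mm; the calibration is good to about 2 mm. The wrist camera is an equidistant fisheye: a pixel r from the principal point sees the ray r / f radians off the axis. A picture is of the moment at which its call begins.
- job_done(): hands the job in; it is judged then, once.
The state is a dict: "clock": time; "joints": joint angles; "joint_vel": joint speeds; "joint_efforts": joint torques, N m; "position": TCP position; "ee_rot": TCP orientation; "contact_force": force on the tool from outside, world axes, zero at the start; "wrist_torque": the same for the moment, N m; "gripper_width": finger opening in mm; "grasp_force": force on a finger pad.
Only numpy, scipy, OpenCV 4.12 (cv2) and the standard library are available. Lean on these libraries where they do the work, as an engineer would, in place of code of your own. Each camera call takes 0.05 s, during which the arm holds its last target. There are 200 camera calls.

## Working session

There is one attempt and no reset: what is moved stays moved. The work goes in short steps, Python scripts to look and compute and a shell command to move; the robot and the scene stay as the last step left them, time stands still between calls to the robot, and variables do not carry over. Pictures are saved under pics/ and viewed, at most 14 in all, crops included, and the job is handed in when it is done.

```bash
mkdir -p pics; ls; python3 - <<'E'
from bench import *
import cv2,numpy as np,pickle
s=read_state();print(s)
for n in("top","scene"):
    d=get_image(n);pickle.dump(d,open(f'/tmp/{n}.pkl','wb'))
    cv2.imwrite(f'pics/{n}0.png',d['frame'][:,:,::-1]);print(n,d['fx'],d['cx'],d['cy'],np.round(d['R'],3).tolist(),d['t'])
E
```

```text
pics
{'clock': 0.0, 'joints': array([-9.34346711e-01,  3.85563714e-01,  6.64317649e-03, -4.90500065e-04,
       -1.19400971e+00, -2.58619965e-01]), 'joint_vel': array([-0.00031205, -0.00149262, -0.00029883, -0.00037434,  0.00098478,
       -0.00023014]), 'joint_efforts': array([ 2.12891227e-04, -3.92284119e+01,  1.88400006e+01,  4.18620363e+00,
       -4.73305423e-03,  9.27970234e-06]), 'position': array([ 230.38009908, -580.36834417,  230.22531859]), 'ee_rot': array([-1.87704156e-01,  9.82225005e-01,  1.06052767e-03, -2.56221195e-04]), 'contact_force': array([-0.22741212, -0.18472674,  0.2802104 ]), 'wrist_torque': array([ 0.01133124,  0.00514232, -0.00361159]), 'grasp_force': 0.0, 'gripper_width': 85.51054696383459}
top 515.160706685286 315.4884705790522 241.9942894143647 [[0.021, -1.0, 0.004], [-0.985, -0.022, -0.171], [0.171, -0.0, -0.985]] [  9.98739092 563.95170185 893.80371497]
scene 523.4332965358175 317.4350620303911 241.59713665042864 [[-0.363, 0.932, -0.021], [0.555, 0.197, -0.808], [-0.749, -0.305, -0.588]] [ 192.45993471 -270.15211434 1283.67153778]
```

View pics/top0.png

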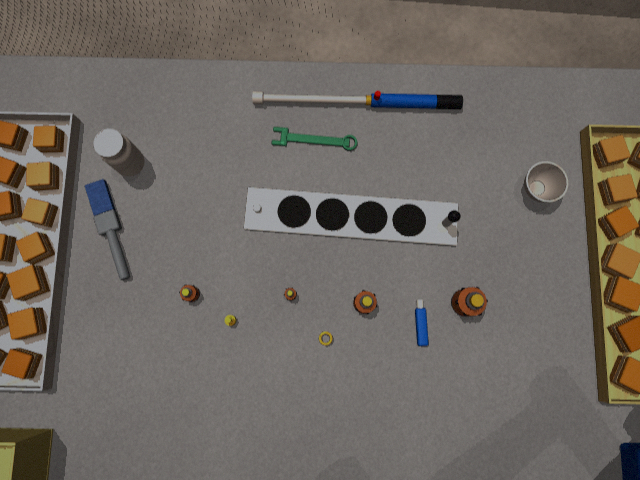

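View pics/scene0.png

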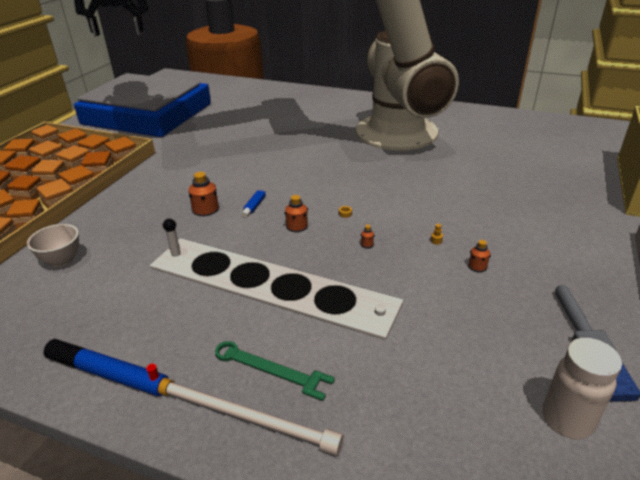

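The top view (up = +x, right = −y) shows the tall post at (453,215) and the stub at (257,209). The pads are at about (409,220), (370,217), (332,214) and (293,211). The burners are 52 at (470,301), 40 at (366,302), 22 at (290,294) and 30 at (190,293). The scene view agrees. Next I measure.

```bash
cat > h.py <<'E'
import numpy as np,cv2
def ray(d,uv,z):
    p=np.array([(uv[0]-d['cx'])/d['fx'],(uv[1]-d['cy'])/d['fy'],1.]);R,t=np.array(d['R']),np.array(d['t'])
    c=-R.T@t;v=R.T@p;return c+v*(z-c[2])/v[2]
def cloud(d):
    z=d['range_z'];v,u=np.mgrid[:480,:640]
    P=np.stack([(u-d['cx'])/d['fx']*z,(v-d['cy'])/d['fy']*z,z],-1)
    return (P-np.array(d['t']))@np.array(d['R'])
def blobs(m,amin):
    n,l,st,c=cv2.connectedComponentsWithStats(m.astype(np.uint8));return [(c[i],st[i],l==i) for i in range(1,n) if st[i][4]>=amin]
E
python3 - <<'E'
from h import *;import pickle
for n in("top","scene"):
    d=pickle.load(open(f'/tmp/{n}.pkl','rb'));h=cv2.cvtColor(d['frame'],cv2.COLOR_RGB2HSV);C=cloud(d);X,Y,Z=C[...,0],C[...,1],C[...,2]
    print(n)
    for c,s,m in blobs((h[...,2]<45)&(Z<30)&(Z>-5)&(X>350)&(X<800)&(abs(Y)<400),300):
        if s[2]<70: print(' dark',c.round(1),s[4],ray(d,c,10).round(1),np.median(Z[m]).round(1))
    M=(h[...,1]>110)&((h[...,0]<35)|(h[...,0]>170))&(Z>8)&(Z<90)&(X>250)&(X<650)&(abs(Y)<320)
    for c,s,m in blobs(M,40):
        zt=np.percentile(Z[m],98);k=m&(Z>zt-3)
        H=min([40,50,62,76],key=lambda a:abs(a-zt))
        v,u=np.nonzero(k)
        print(' burner',c.round(1),s.tolist(),'ztop',zt.round(1),'cap',ray(d,(u.mean(),v.mean()),H).round(1),'xyext',*[np.percentile(A[m],q).round(1) for A in(X,Y) for q in(1,99)])
E
```

```text
top
 dark [293.8 211. ] 795 [629.9  65.3  10. ] 10.5
 dark [332. 214.] 796 [625.7  -8.3  10. ] 10.5
 dark [370.4 216.9] 789 [621.5 -82.3  10. ] 10.7
 dark [408.7 219.9] 800 [ 617.4 -156.    10. ] 10.6
 burner [189.  292.7] [180, 285, 19, 16, 210] ztop 52.3 cap [468.6 254.6  50. ] xyext 454.2 481.2 239.7 267.5
 burner [469.  301.3] [452, 287, 35, 29, 674] ztop 78.2 cap [ 463.1 -261.3   76. ] xyext 439.0 485.8 -284.1 -235.5
 burner [290.  293.4] [284, 288, 12, 12, 96] ztop 42.3 cap [471.8  67.7  40. ] xyext 460.8 480.4 57.8 76.4
 burner [364.1 302. ] [354, 291, 23, 23, 245] ztop 50.2 cap [465.8 -67.4  50. ] xyext 439.0 476.5 -88.8 -51.1
 burner [366.6 301. ] [362, 296, 10, 11, 83] ztop 65.4 cap [458.8 -70.7  62. ] xyext 449.0 466.2 -78.4 -62.5
 burner [229.8 319.6] [225, 315, 11, 10, 90] ztop 36.9 cap [421.7 176.7  40. ] xyext 412.5 429.1 168.3 186.3
 burner [325.3 337.7] [319, 332, 14, 13, 82] ztop 16.2 cap [391.9   2.5  40. ] xyext 380.1 401.9 -12.1 12.0
scene
 dark [210.5 263.5] 633 [ 621.  -152.9   10. ] 9.5
 dark [249.4 274.7] 706 [625.  -79.2  10. ] 9.5
 dark [290.6 286.8] 772 [6
[... 358 characters left out ...]
[460.8 -68.5  62. ] xyext 451.1 468.4 -76.3 -60.6
 burner [295.9 216.1] [285, 204, 22, 25, 446] ztop 46.8 cap [472.5 -62.5  50. ] xyext 454.3 479.8 -85.0 -49.1
 burner [345.  209.7] [339, 206, 13, 9, 76] ztop 13.3 cap [435.1  17.1  40. ] xyext 381.1 406.2 -9.5 14.6
 burner [367.2 235.5] [361, 224, 13, 21, 171] ztop 40.4 cap [473.6  69.6  40. ] xyext 468.6 483.6 60.8 79.4
 burner [436.9 232.9] [431, 224, 12, 18, 138] ztop 34.6 cap [431.4 180.4  40. ] xyext 414.2 432.2 170.1 188.4
 burner [481.8 243.8] [478, 240, 9, 9, 65] ztop 50.7 cap [470.2 256.   50. ] xyext 462.3 475.1 250.0 261.8
 burner [479.1 257.8] [469, 247, 21, 22, 324] ztop 37.8 cap [480.2 255.   40. ] xyext 467.8 484.7 242.5 269.8
```

```bash

python3 -m jog '[[[0.585,0.8,-0.2],[0,0,0.136],-1],[[0.585,0.8,-0.2],[0,0,0.136],-1],[[0.585,0.8,-0.2],[0,0,0.136],-1]]'
python3 -m jog '[[[0.585,0.8,-0.2],[0,0,0.136],-1],[[0.585,0.8,-0.2],[0,0,0.136],-1],[[0.585,0.8,-0.2],[0,0,0.136],-1]]'
python3 -m jog '[[[0.585,0.8,-0.2],[0,0,0.136],-1],[[0.585,0.8,-0.2],[0,0,0.136],-1],[[0.585,0.8,-0.2],[0,0,0.136],-1]]'
python3 -m jog '[[[0.585,0.81,-0.2],[0,0,0.136],-1],[[0.585,0.81,-0.2],[0,0,0.136],-1],[[0.585,0.81,-0.2],[0,0,0.136],-1],[[0.585,0.81,-0.2],[0,0,0.136],-1],[[0.585,0.81,-0.2],[0,0,0.136],-1]]'
python3 - <<'E'
from bench import *;import cv2
s=read_state();print(s['position'],s['ee_rot'],s['joints'],s['clock'])
cv2.imwrite('pics/w1.png',get_image('wrist')['frame'][:,:,::-1])
E
```

```text
clock: 0.4
position: [290.5, -496.5, 209.5]
ee_rot: [-0.328, 0.945, 0.002, -0.0]
contact_force: [-0.4, -0.5, 0.6]
gripper_width: 85.6
grasp_force: 0.0
clock: 0.7
position: [349.1, -417.0, 189.8]
ee_rot: [-0.459, 0.888, 0.002, -0.0]
contact_force: [-0.3, -1.2, 0.7]
gripper_width: 85.4
grasp_force: 0.0
clock: 1.0
position: [407.7, -337.8, 170.1]
ee_rot: [-0.58, 0.814, 0.001, -0.0]
contact_force: [-0.7, 0.0, -0.4]
gripper_width: 85.4
grasp_force: 0.0
clock: 1.5
position: [464.1, -260.9, 151.5]
ee_rot: [-0.687, 0.727, -0.0, -0.0]
contact_force: [0.0, 0.0, -0.1]
gripper_width: 85.6
grasp_force: 0.0
[ 464.13582001 -260.85012265  151.47517643] [-6.87127664e-01  7.26536692e-01 -4.26700141e-05 -8.95617524e-05] [-2.07062454e-01  3.03012191e-01 -3.33219683e-01  2.43459949e-04
 -9.34596390e-01  1.51177803e-01] 1.5
```

View pics/w1.png

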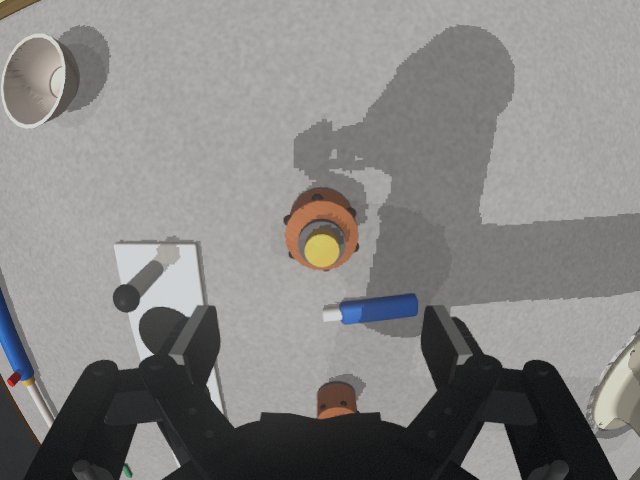

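The wrist view shows burner 52 at (322,240), its cap at (322,250), with the fingertips at (200,330) and (440,330). I cross-check the position with the wrist calibration.

```bash
cat >> h.py <<'E'
def wray(d,uv,z):
    a=np.array([(uv[0]-d['cx'])/d['fx'],(uv[1]-d['cy'])/d['fy']]);r=np.hypot(*a)
    p=np.append(a/max(r,1e-9)*np.sin(r),np.cos(r));R,t=np.array(d['R']),np.array(d['t'])
    c=-R.T@t;v=R.T@p;return c+v*(z-c[2])/v[2]
def caps(H):
    """yellow caps in the wrist view cast to height H"""
    from bench import get_image
    d=get_image('wrist');h=cv2.cvtColor(d['frame'],cv2.COLOR_RGB2HSV)
    M=(h[...,1]>110)&(h[...,0]>20)&(h[...,0]<36)&(h[...,2]>90)
    return d,[(c.round(1),s[2:].tolist(),wray(d,c,H).round(1)) for c,s,m in blobs(M,60)]
E
python3 - <<'E'
from h import *
d,b=caps(76)
for x in b:print(*x)
print(-np.array(d['R']).T@d['t'])
E
```

```text
[321.3 250.1] [34, 33, 901] [ 463.3 -261.6   76. ]
[ 459.22165541 -343.03948085  295.11328743]
```

```bash

python3 -m jog '[[[0,0,-0.4],[0,0,0],-1],[[0,0,-0.8],[0,0,0],-1],[[0,0,-0.9],[0,0,0],-1]]'
python3 -m jog '[[[0,0,-0.25],[0,0,0],-1],[[0,0,-0.49],[0,0,0],-1],[[0,0,-0.49],[0,0,0],-1],[[0,0,-0.49],[0,0,0],0],[[0,0,-0.49],[0,0,0],1],[[0,0,-0.49],[0,0,0],1],[[0,0,-0.49],[0,0,0],1],[[0,0,-0.49],[0,0,0],1],[[0,0,-0.49],[0,0,0],1],[[0,0,-0.49],[0,0,0],1],[[0,0,-0.49],[0,0,0],1],[[0,0,-0.49],[0,0,0],1]]'
```

```text
clock: 1.9
position: [461.0, -260.1, 58.0]
ee_rot: [-0.687, 0.727, 0.003, -0.002]
contact_force: [-0.0, 0.4, -0.4]
gripper_width: 85.5
grasp_force: 0.0
clock: 3.1
position: [465.7, -260.4, 14.3]
ee_rot: [-0.688, 0.726, -0.002, 0.001]
contact_force: [-1.8, -0.5, 7.0]
gripper_width: 50.2
grasp_force: 63.4
```

```bash

python3 -m jog '[[[0,0,0.1],[0,0,0],1],[[0,0,0.3],[0,0,0],1],[[0,0,0.6],[0,0,0],1],[[0,0,0.8],[0,0,0],1],[[0,0,0.8],[0,0,0],1],[[0,0,0.8],[0,0,0],1]]'
python3 - <<'E'
from h import *
from bench import *
d,b=caps(76+80)
for x in b:print(*x)
cv2.imwrite('pics/w2.png',d['frame'][:,:,::-1])
E
```

```text
clock: 3.7
position: [464.0, -259.6, 92.2]
ee_rot: [-0.688, 0.726, 0.0, 0.0]
contact_force: [-0.2, 0.0, -3.7]
gripper_width: 50.0
grasp_force: 63.1
[326.4 404.9] [71, 31, 783] [ 462.  -263.8  156. ]
```

View pics/w2.png

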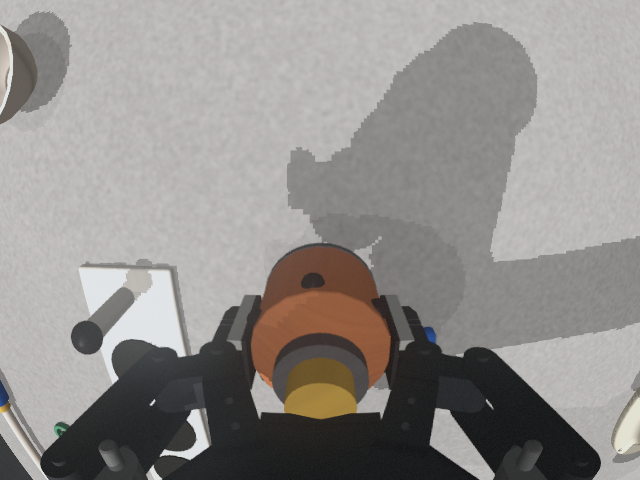

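The burner is held upright between the pads at about (320,330). Carry it to the pad next to the post.

```bash

python3 -m jog '[[[0.1,0.25,0],[0,0,0],1],[[0.25,0.5,0],[0,0,0],1],[[0.4,0.75,0],[0,0,0],1],[[0.6,1,0],[0,0,0],1],[[0.6,1,0],[0,0,0],1]]'
python3 -m jog '[[[0.25,0.03,0],[0,0,0],1],[[0.5,0.05,0],[0,0,0],1],[[0.75,0.05,0],[0,0,0],1],[[0.95,0.05,0],[0,0,0],1],[[0.95,0.05,0],[0,0,0],1],[[0.95,0.05,-0.3],[0,0,0],1],[[0.95,0.05,-0.5],[0,0,0],1],[[0.95,0.05,-0.6],[0,0,0],1],[[0.95,0.05,-0.65],[0,0,0],1],[[0.95,0.05,-0.67],[0,0,0],1],[[0.95,0.05,-0.67],[0,0,0],1],[[0.95,0.05,-0.67],[0,0,0],1]]'
python3 - <<'E'
from h import *
from bench import *
cv2.imwrite('pics/w3.png',get_image('wrist')['frame'][:,:,::-1])
E
```

```text
clock: 4.25
position: [526.2, -157.5, 90.7]
ee_rot: [-0.689, 0.725, 0.0, -0.0]
contact_force: [-0.4, -0.4, -3.4]
gripper_width: 50.3
grasp_force: 63.0
clock: 5.45
position: [620.2, -155.0, 26.4]
ee_rot: [-0.688, 0.726, -0.001, 0.001]
contact_force: [0.2, 0.1, -1.8]
gripper_width: 49.9
grasp_force: 63.3
```

View pics/w3.png

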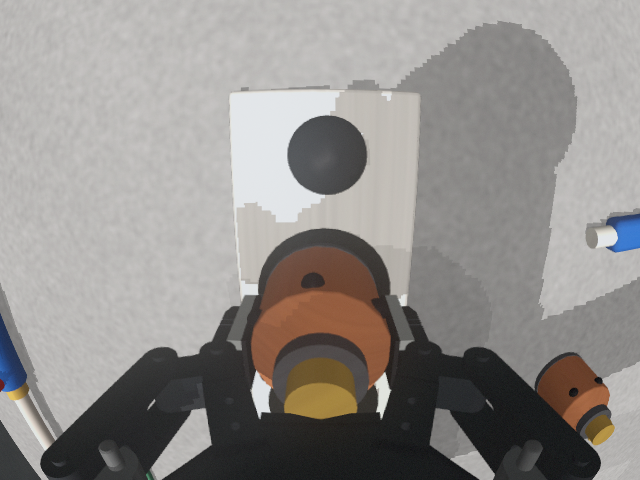

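The burner sits centred on its pad, with the rim even around (323,240), and the pad is taking part of its weight. I release and lift.

```bash

python3 -m jog '[[[0,0,-0.01],[0,0,0],1],[[0,0,-0.01],[0,0,0],0.3],[[0,0,-0.01],[0,0,0],0],[[0,0,-0.01],[0,0,0],-0.5],[[0,0,-0.01],[0,0,0],-1],[[0,0,-0.01],[0,0,0],-1],[[0,0,-0.01],[0,0,0],-1],[[0,0,0.3],[0,0,0],-1],[[0,0,0.7],[0,0,0],-1],[[0,0,1],[0,0,0],-1],[[0,0,1],[0,0,0],-1]]'
python3 - <<'E'
from h import *
from bench import *
d,b=caps(86)
for x in b:print(*x)
E
```

```text
clock: 6.6
position: [622.9, -155.3, 131.2]
ee_rot: [-0.688, 0.725, -0.004, 0.003]
contact_force: [0.9, -0.7, 0.1]
gripper_width: 85.7
grasp_force: 0.0
[327.5 268.4] [39, 37, 1138] [ 619.4 -156.2   86. ]
[537.2 344. ] [17, 17, 108] [475.2 -88.6  86. ]
[555.5 359.8] [16, 15, 81] [453.2 -70.3  86. ]
```

```bash

python3 -m jog '[[[-0.4,0.2,0],[0,0,0],-1],[[-0.8,0.43,0],[0,0,0],-1],[[-0.8,0.43,0],[0,0,0],-1]]'
python3 -m jog '[[[-0.4,0.2,0],[0,0,0],-1],[[-0.8,0.423,0],[0,0,0],-1],[[-0.8,0.423,0],[0,0,0],-1],[[-0.8,0.423,0],[0,0,0],-1],[[-0.8,0.423,0],[0,0,0],-1]]'
python3 - <<'E'
from h import *
d,b=caps(62)
for x in b:print(*x)
E
```

```text
clock: 6.95
position: [531.9, -110.5, 122.8]
ee_rot: [-0.688, 0.726, 0.004, -0.003]
contact_force: [-0.2, -0.1, 0.7]
gripper_width: 85.9
grasp_force: 0.0
clock: 7.45
position: [460.6, -69.6, 125.2]
ee_rot: [-0.688, 0.726, -0.0, 0.0]
contact_force: [1.0, 0.2, -0.5]
gripper_width: 85.0
grasp_force: 0.0
[ 45.8 146.9] [26, 36, 716] [ 641.2 -156.7   62. ]
[323.8 256.4] [27, 26, 586] [458.4 -70.6  62. ]
[409.3 310.4] [30, 26, 317] [404.8 -29.6  62. ]
[316.2 402.1] [10, 8, 63] [469.9  46.7  62. ]
```

```bash

python3 -m jog '[[[0,0,-0.4],[0,0,0],-1],[[0,0,-0.75],[0,0,0],-1],[[0,0,-0.9],[0,0,0],-1],[[0,0,-0.9],[0,0,0],-1]]'
python3 -m jog '[[[0,0,-0.15],[0,0,0],-1],[[0,0,-0.27],[0,0,0],-1],[[0,0,-0.27],[0,0,0],0],[[0,0,-0.27],[0,0,0],1],[[0,0,-0.27],[0,0,0],1],[[0,0,-0.27],[0,0,0],1],[[0,0,-0.27],[0,0,0],1],[[0,0,-0.27],[0,0,0],1],[[0,0,-0.27],[0,0,0],1],[[0,0,-0.27],[0,0,0],1],[[0,0,-0.27],[0,0,0],1],[[0,0,-0.27],[0,0,0],1],[[0,0,-0.27],[0,0,0],1]]'
python3 -m jog '[[[0,0,0.1],[0,0,0],1],[[0,0,0.3],[0,0,0],1],[[0,0,0.6],[0,0,0],1],[[0,0,1],[0,0,0],1],[[0,0,1],[0,0,0],1],[[0,0,1],[0,0,0],1]]'
```

```text
clock: 7.9
position: [458.6, -70.3, 32.8]
ee_rot: [-0.687, 0.726, 0.002, -0.002]
contact_force: [0.6, -0.0, 0.7]
gripper_width: 85.4
grasp_force: 0.0
clock: 9.2
position: [460.4, -69.6, 9.5]
ee_rot: [-0.688, 0.726, -0.001, 0.001]
contact_force: [-0.8, -0.3, 6.3]
gripper_width: 38.0
grasp_force: 60.5
clock: 9.8
position: [459.6, -69.4, 109.4]
ee_rot: [-0.688, 0.726, -0.001, 0.001]
contact_force: [0.1, -1.1, -2.2]
gripper_width: 38.6
grasp_force: 60.6
```

```bash

python3 -m jog '[[[0.25,-0.03,0],[0,0,0],1],[[0.5,-0.05,0],[0,0,0],1],[[0.8,-0.06,0],[0,0,0],1],[[0.8,-0.06,0],[0,0,0],1]]'
python3 -m jog '[[[0.3,-0.03,0],[0,0,0],1],[[0.6,-0.05,0],[0,0,0],1],[[0.836,-0.052,0],[0,0,0],1],[[0.836,-0.052,0],[0,0,0],1],[[0.836,-0.052,-0.3],[0,0,0],1],[[0.836,-0.052,-0.6],[0,0,0],1],[[0.836,-0.052,-0.75],[0,0,0],1],[[0.836,-0.052,-0.83],[0,0,0],1],[[0.836,-0.052,-0.86],[0,0,0],1],[[0.836,-0.052,-0.87],[0,0,0],1],[[0.836,-0.052,-0.88],[0,0,0],1],[[0.836,-0.052,-0.88],[0,0,0],1]]'
python3 -m jog '[[[0,0,0],[0,0,0],1],[[0,0,0],[0,0,0],0.5],[[0,0,0],[0,0,0],0.2],[[0,0,0],[0,0,0],-0.5],[[0,0,0],[0,0,0],-1],[[0,0,0],[0,0,0],-1],[[0,0,0],[0,0,0],-1],[[0,0,0],[0,0,0],-1],[[0,0,0.3],[0,0,0],-1],[[0,0,0.7],[0,0,0],-1],[[0,0,1],[0,0,0],-1],[[0,0,1],[0,0,0],-1],[[0,0,1],[0,0,0],-1]]'
python3 - <<'E'
from h import *
d,b=caps(72)
for x in b:print(*x)
E
```

```text
clock: 10.2
position: [542.1, -75.6, 106.6]
ee_rot: [-0.688, 0.726, -0.0, -0.0]
contact_force: [-0.8, 0.0, -1.7]
gripper_width: 38.2
grasp_force: 60.8
clock: 11.4
position: [623.6, -80.7, 21.2]
ee_rot: [-0.688, 0.726, -0.0, 0.001]
contact_force: [-0.4, -0.7, -2.8]
gripper_width: 38.0
grasp_force: 61.0
clock: 12.7
position: [623.3, -80.6, 121.0]
ee_rot: [-0.688, 0.726, -0.0, 0.001]
contact_force: [-0.2, 0.4, -0.5]
gripper_width: 85.3
grasp_force: 0.0
[319.9 131.2] [46, 45, 1587] [ 619.5 -155.6   72. ]
[ 48.3 258.6] [12, 11, 93] [810.4 -93.   72. ]
[320.5 265.5] [30, 28, 657] [623.2 -81.7  72. ]
[572.2 309.1] [21, 19, 124] [445.8 -34.9  72. ]
```

```bash

python3 -m jog '[[[-0.3,0.3,0],[0,0,0],-1],[[-0.6,0.6,0],[0,0,0],-1],[[-0.75,0.75,0],[0,0,0],-1]]'
python3 -m jog '[[[-0.3,0.3,0],[0,0,0],-1],[[-0.6,0.6,0],[0,0,0],-1],[[-0.755,0.745,0],[0,0,0],-1],[[-0.755,0.745,0],[0,0,0],-1],[[-0.755,0.745,0],[0,0,0],-1],[[-0.755,0.745,0],[0,0,0],-1]]'
python3 - <<'E'
from h import *
d,b=caps(40)
for x in b:print(*x)
E
```

```text
clock: 13.05
position: [544.7, -4.9, 118.3]
ee_rot: [-0.688, 0.726, 0.002, -0.002]
contact_force: [0.7, -0.2, -0.5]
gripper_width: 85.4
grasp_force: 0.0
clock: 13.65
position: [473.1, 68.3, 119.7]
ee_rot: [-0.688, 0.726, 0.0, -0.0]
contact_force: [0.1, -0.1, 0.3]
gripper_width: 85.5
grasp_force: 0.0
[56.8 42.5] [21, 26, 403] [649.7 -93.5  40. ]
[322.8 247.6] [15, 14, 158] [471.4  67.6  40. ]
[383.1 356.6] [13, 17, 85] [430.9 156.9  40. ]
[394.  372.4] [11, 9, 80] [421.8 173.4  40. ]
[624.1 470.2] [29, 24, 334] [ 24.1 465.5  40. ]
```

```bash

python3 -m jog '[[[0,0,-0.4],[0,0,0],-1],[[0,0,-0.75],[0,0,0],-1],[[0,0,-0.9],[0,0,0],-1],[[0,0,-0.9],[0,0,0],-1]]'
python3 -m jog '[[[0,0,-0.15],[0,0,0],-1],[[0,0,-0.26],[0,0,0],-1],[[0,0,-0.26],[0,0,0],0],[[0,0,-0.26],[0,0,0],0.2],[[0,0,-0.26],[0,0,0],0.4],[[0,0,-0.26],[0,0,0],0.5],[[0,0,-0.26],[0,0,0],0.6],[[0,0,-0.26],[0,0,0],0.8],[[0,0,-0.26],[0,0,0],1],[[0,0,-0.26],[0,0,0],1],[[0,0,-0.26],[0,0,0],1],[[0,0,-0.26],[0,0,0],1],[[0,0,-0.26],[0,0,0],1],[[0,0,-0.26],[0,0,0],1],[[0,0,-0.26],[0,0,0],1]]'
python3 -m jog '[[[0,0,0.1],[0,0,0],1],[[0,0,0.3],[0,0,0],1],[[0,0,0.6],[0,0,0],1],[[0,0,1],[0,0,0],1],[[0,0,1],[0,0,0],1],[[0,0,1],[0,0,0],1]]'
python3 - <<'E'
from h import *
from bench import *
cv2.imwrite('pics/w4.png',get_image('wrist')['frame'][:,:,::-1])
E
```

```text
clock: 14.1
position: [471.5, 67.2, 27.8]
ee_rot: [-0.687, 0.726, 0.001, -0.003]
contact_force: [-0.1, -0.0, -0.7]
gripper_width: 85.4
grasp_force: 0.0
clock: 15.6
position: [473.1, 68.9, 5.2]
ee_rot: [-0.688, 0.726, -0.0, 0.001]
contact_force: [-1.3, 0.0, 6.6]
gripper_width: 19.9
grasp_force: 58.7
clock: 16.2
position: [472.9, 69.0, 105.5]
ee_rot: [-0.688, 0.726, -0.0, 0.001]
contact_force: [0.4, -0.4, -1.3]
gripper_width: 19.9
grasp_force: 58.8
```

View pics/w4.png

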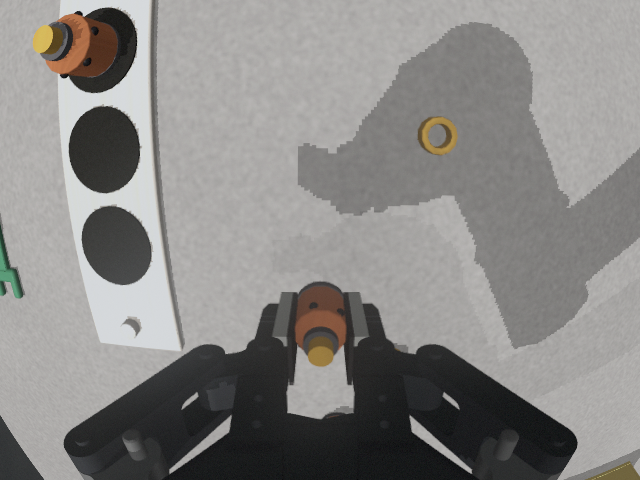

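Burner 22 is held upright at (320,320). It goes to the pad next to the stub.

```bash

python3 -m jog '[[[0.25,0,0],[0,0,0],1],[[0.5,0,0],[0,0,0],1],[[0.8,-0.01,0],[0,0,0],1],[[0.8,-0.01,0],[0,0,0],1]]'
python3 -m jog '[[[0.3,-0.01,0],[0,0,0],1],[[0.6,-0.01,0],[0,0,0],1],[[0.79,-0.011,0],[0,0,0],1],[[0.79,-0.011,0],[0,0,0],1],[[0.79,-0.011,-0.3],[0,0,0],1],[[0.79,-0.011,-0.6],[0,0,0],1],[[0.79,-0.011,-0.75],[0,0,0],1],[[0.79,-0.011,-0.83],[0,0,0],1],[[0.79,-0.011,-0.86],[0,0,0],1],[[0.79,-0.011,-0.87],[0,0,0],1],[[0.79,-0.011,-0.88],[0,0,0],1],[[0.79,-0.011,-0.88],[0,0,0],1]]'
python3 -m jog '[[[0,0,0],[0,0,0],1],[[0,0,0],[0,0,0],0.6],[[0,0,0],[0,0,0],0.4],[[0,0,0],[0,0,0],-0.2],[[0,0,0],[0,0,0],-1],[[0,0,0],[0,0,0],-1],[[0,0,0],[0,0,0],-1],[[0,0,0],[0,0,0],-1],[[0,0,0],[0,0,0],-1],[[0,0,0.3],[0,0,0],-1],[[0,0,0.7],[0,0,0],-1],[[0,0,1],[0,0,0],-1],[[0,0,1],[0,0,0],-1],[[0,0,1],[0,0,0],-1]]'
python3 - <<'E'
from h import *
d,b=caps(50)
for x in b:print(*x)
E
```

```text
clock: 16.65
position: [555.1, 67.6, 102.5]
ee_rot: [-0.688, 0.726, -0.0, -0.0]
contact_force: [-0.4, 0.1, -0.8]
gripper_width: 19.9
grasp_force: 58.9
clock: 17.85
position: [632.0, 66.8, 17.2]
ee_rot: [-0.688, 0.726, -0.0, 0.001]
contact_force: [-0.3, 0.2, -1.3]
gripper_width: 19.7
grasp_force: 59.0
clock: 19.25
position: [631.7, 66.8, 117.0]
ee_rot: [-0.688, 0.726, -0.0, 0.001]
contact_force: [-1.0, -0.2, -0.9]
gripper_width: 85.5
grasp_force: 0.0
[321.6   2.1] [28, 6, 131] [623.  -82.5  50. ]
[24.1 84.2] [15, 15, 147] [832.3 -69.   50. ]
[606.2 145.2] [20, 29, 257] [428.4  -1.9  50. ]
[320.2 253.4] [15, 15, 176] [631.8  65.3  50. ]
[627.8 464.7] [27, 22, 200] [208.7 422.7  50. ]
```

```bash

python3 -m jog '[[[-0.27,0.31,0],[0,0,0],-1],[[-0.54,0.63,0],[0,0,0],-1],[[-0.81,0.94,0],[0,0,0],-1],[[-0.81,0.94,0],[0,0,0],-1]]'
python3 -m jog '[[[-0.27,0.31,0],[0,0,0],-1],[[-0.54,0.63,0],[0,0,0],-1],[[-0.813,0.947,0],[0,0,0],-1],[[-0.813,0.947,0],[0,0,0],-1],[[-0.813,0.947,0],[0,0,0],-1],[[-0.813,0.947,0],[0,0,0],-1]]'
python3 - <<'E'
from h import *
d,b=caps(50)
for x in b:print(*x)
E
```

```text
clock: 19.7
position: [547.1, 162.7, 114.7]
ee_rot: [-0.689, 0.724, 0.001, -0.002]
contact_force: [0.0, -0.2, 0.3]
gripper_width: 85.3
grasp_force: 0.0
clock: 20.3
position: [469.5, 254.5, 115.5]
ee_rot: [-0.688, 0.726, -0.0, -0.001]
contact_force: [0.8, 0.2, -0.2]
gripper_width: 85.3
grasp_force: 0.0
[322.4 256.7] [20, 20, 326] [468.2 254.6  50. ]
[617.2 427.8] [60, 94, 2740] [136.1 494.6  50. ]
```

Aligned. Grasp at command z = 6.3.

```bash

python3 -m jog '[[[0,0,-0.4],[0,0,0],-1],[[0,0,-0.75],[0,0,0],-1],[[0,0,-0.9],[0,0,0],-1],[[0,0,-0.9],[0,0,0],-1]]'
python3 -m jog '[[[0,0,-0.12],[0,0,0],-1],[[0,0,-0.2],[0,0,0],-1],[[0,0,-0.2],[0,0,0],0],[[0,0,-0.2],[0,0,0],0.2],[[0,0,-0.2],[0,0,0],0.4],[[0,0,-0.2],[0,0,0],0.5],[[0,0,-0.2],[0,0,0],0.7],[[0,0,-0.2],[0,0,0],1],[[0,0,-0.2],[0,0,0],1],[[0,0,-0.2],[0,0,0],1],[[0,0,-0.2],[0,0,0],1],[[0,0,-0.2],[0,0,0],1],[[0,0,-0.2],[0,0,0],1]]'
python3 -m jog '[[[0,0,0.1],[0,0,0],1],[[0,0,0.3],[0,0,0],1],[[0,0,0.6],[0,0,0],1],[[0,0,1],[0,0,0],1],[[0,0,1],[0,0,0],1],[[0,0,1],[0,0,0],1]]'
```

```text
clock: 20.75
position: [468.6, 252.8, 23.6]
ee_rot: [-0.687, 0.727, -0.0, -0.003]
contact_force: [-0.6, -0.1, 0.8]
gripper_width: 85.5
grasp_force: 0.0
clock: 22.05
position: [469.7, 255.7, 7.2]
ee_rot: [-0.688, 0.726, -0.0, 0.001]
contact_force: [-1.3, -0.8, 4.8]
gripper_width: 28.3
grasp_force: 59.3
clock: 22.65
position: [469.4, 255.5, 107.4]
ee_rot: [-0.688, 0.726, 0.0, 0.001]
contact_force: [0.1, -0.6, -2.4]
gripper_width: 27.9
grasp_force: 59.2
```

```bash

python3 -m jog '[[[0.1,-0.3,0],[0,0,0],1],[[0.2,-0.6,0],[0,0,0],1],[[0.3,-0.9,0],[0,0,0],1]]'
python3 -m jog '[[[0.1,-0.3,0],[0,0,0],1],[[0.3,-0.6,0],[0,0,0],1],[[0.5,-0.9,0],[0,0,0],1],[[0.5,-0.9,0],[0,0,0],1]]'
python3 -m jog '[[[0.26,-0.27,0],[0,0,0],1],[[0.52,-0.55,0],[0,0,0],1],[[0.78,-0.823,0],[0,0,0],1],[[0.78,-0.823,0],[0,0,0],1],[[0.78,-0.823,0],[0,0,0],1],[[0.78,-0.823,-0.3],[0,0,0],1],[[0.78,-0.823,-0.6],[0,0,0],1],[[0.78,-0.823,-0.75],[0,0,0],1],[[0.78,-0.823,-0.83],[0,0,0],1],[[0.78,-0.823,-0.86],[0,0,0],1],[[0.78,-0.823,-0.87],[0,0,0],1],[[0.78,-0.823,-0.88],[0,0,0],1],[[0.78,-0.823,-0.88],[0,0,0],1]]'
python3 -m jog '[[[0,0,0],[0,0,0],1],[[0,0,0],[0,0,0],0.6],[[0,0,0],[0,0,0],0.3],[[0,0,0],[0,0,0],-0.2],[[0,0,0],[0,0,0],-1],[[0,0,0],[0,0,0],-1],[[0,0,0],[0,0,0],-1],[[0,0,0],[0,0,0],-1],[[0,0,0],[0,0,0],-1],[[0,0,0.3],[0,0,0],-1],[[0,0,0.7],[0,0,0],-1],[[0,0,1],[0,0,0],-1],[[0,0,1],[0,0,0],-1],[[0,0,1],[0,0,0],-1]]'
python3 -m jog '[[[-0.3,0,0.2],[0,0,0],-1],[[-0.6,0,0.4],[0,0,0],-1],[[-1,0,0.5],[0,0,0],-1],[[-1,0,0.5],[0,0,0],-1]]'
python3 -m jog '[[[-0.3,0,0.2],[0,0,0],-1],[[-0.6,0,0.4],[0,0,0],-1],[[-1,0,0.5],[0,0,0],-1],[[-1,0,0.5],[0,0,0],-1],[[-1,0,0.5],[0,0,0],-1]]'
python3 - <<'E'
from h import *
from bench import *
import numpy as np
T=np.array([[619.2,-154.5],[623.3,-80.8],[627.4,-7],[631.6,66.6]])
for n in('top','scene'):
    d=get_image(n);cv2.imwrite(f'pics/{n}9.png',d['frame'][:,:,::-1]);C=cloud(d);h=cv2.cvtColor(d['frame'],cv2.COLOR_RGB2HSV)
    for t,H in zip(T,(86,72,60,50)):
        k=(np.hypot(C[...,0]-t[0],C[...,1]-t[1])<30)&(C[...,2]>H-4)&(C[...,2]<H+8)&(h[...,1]>110)
        v,u=np.nonzero(k);print(n,H,k.sum(),ray(d,(u.mean(),v.mean()),H).round(1)[:2]-t)
E
```

```text
clock: 22.95
position: [498.3, 163.9, 104.7]
ee_rot: [-0.688, 0.726, 0.0, -0.002]
contact_force: [1.0, -0.0, -1.2]
gripper_width: 28.3
grasp_force: 59.3
clock: 23.35
position: [549.9, 72.1, 104.5]
ee_rot: [-0.686, 0.727, 0.0, -0.002]
contact_force: [-0.1, -0.0, -1.2]
gripper_width: 27.8
grasp_force: 59.4
clock: 24.65
position: [627.8, -6.8, 19.2]
ee_rot: [-0.688, 0.726, -0.0, 0.001]
contact_force: [-0.3, 0.5, -0.6]
gripper_width: 27.8
grasp_force: 59.6
clock: 26.05
position: [627.4, -6.9, 119.0]
ee_rot: [-0.688, 0.726, -0.0, 0.001]
contact_force: [-0.9, 0.0, -1.7]
gripper_width: 85.4
grasp_force: 0.0
clock: 26.45
position: [522.7, -7.5, 168.2]
ee_rot: [-0.688, 0.726, 0.001, -0.001]
contact_force: [0.9, 0.1, 0.3]
gripper_width: 85.4
grasp_force: 0.0
clock: 26.95
position: [427.1, -7.0, 217.9]
ee_rot: [-0.688, 0.726, 0.0, -0.0]
contact_force: [0.6, 0.2, 0.5]
gripper_width: 85.3
grasp_force: 0.0
top 86 123 [ 0.  -1.4]
top 72 70 [-0.3 -1.3]
top 60 39 [ 0.1 -1.2]
top 50 22 [ 0.5 -1.5]
scene 86 115 [3.  2.1]
scene 72 75 [2.7 1.9]
scene 60 50 [2.2 1.3]
scene 50 34 [2.8 0.7]
```

View pics/scene9.png

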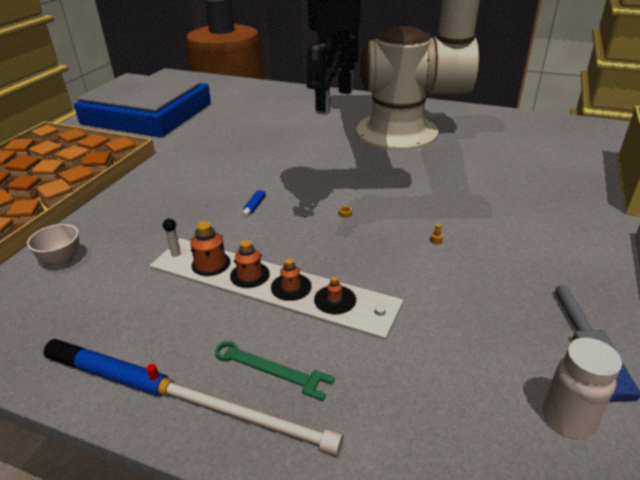

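View pics/top9.png

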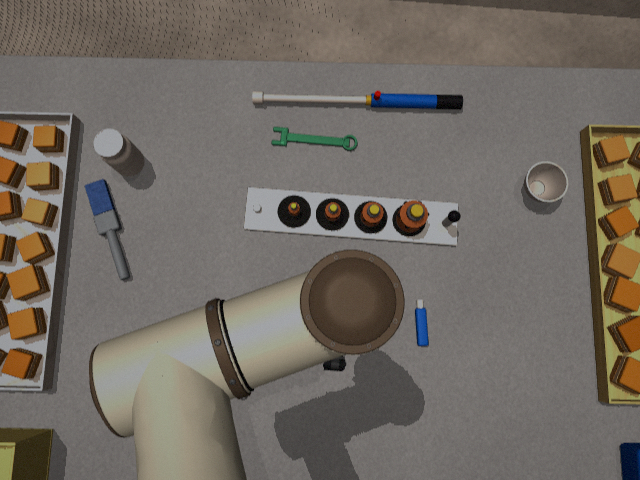

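Both views show all four standing on their pads in size order: 52 by the post at (411,213), then 40 at (373,212), 30 at (332,210) and 22 at (293,208). The offsets from the pad centres are about 3 mm or less, and the arm is clear.

```bash
python3 -c "
from bench import *
print(job_done())"
```

```text
the job is handed in; nothing more can be done
None
```

I placed all four burner heads upright on their pads in size order, biggest next to the tall post, each measured about 4 mm or less from its pad's centre, and handed the job in at about 27 s; no verdict came back.

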